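# Empty the washing basket and uncap the rinse tank

### The arm

A 7-joint arm with a two-finger parallel gripper is mounted at the origin on the work surface. World frame = base frame: x ahead of the robot, y to its left, z up, the work surface at z = 0. Lengths are in m, angles in rad, forces in N, time in s.
With the tool pointing down it reaches from about 0.4 to 0.875 m from the base axis. Payload 19.3 kg.
Tool frame: the origin (TCP) lies at the very end of the fingers, on their centre line; the grasp point (between the pads) lies 19 mm behind it; z points along the fingers, y is the direction in which the jaws open and shut (so a half turn about z gives the same grasp; the last joint's range is limited). The gripper opens to 85 mm and grips with 20 to 120 N. Pads are 22 mm wide; open, the fingers measure 114 mm over their backs; the gripper's body (76 mm by 85 mm) begins 54 mm behind the grasp point. The pads swing forward as they close: fully open they stand 13 mm farther back than shut.
Start: joints at [1.262, 0.521, -0.036, 1.599, 0.021, 1.021, -0.113], TCP at [0.148, -0.607, 0.231] pointing down, gripper open.
Joint ranges: [-2.91, 2.91], [-0.3, 2.13], [-1.5, 1.42], [0.17, 2.43], [-1.26, 4.41], [0.16, 1.93], [-2.52, 2.52]. Speed limits (rad/s): [1.89, 1.89, 2.39, 2.39, 3.01, 3.01, 3.01].

### API

Orientations are given as [roll, pitch, yaw] about the fixed x, y, z axes, in that order (R = Rz(yaw) Ry(pitch) Rx(roll)).
In Python, from workcell import bot gives the robot as it stands. The module is installed in compiled form; this text tells all that it offers.
- The arm moves only by the shell command python3 -m inch 'ROWS' [FORCE]. ROWS is JSON, a list of rows, each an object of numbers: "dx", "dy", "dz": the shift along the tool's x, y, z in mm; "rx", "ry", "rz": the turn, a rotation vector about the tool's x, y, z in rad; "hand": the closure, from -1 (fully open) to 1 (shut), so that 0 is half open. In form: [{"dx": .., "dy": .., "dz": .., "rx": .., "ry": .., "rz": .., "hand": ..}, ...]. A call has 1 to 10 rows; each row shifts and turns the commanded pose from where the row before left it, along the tool's axes as they then stand; what a row does not reach is not made up. A row lasts 1/10 s, in which the tool goes at most 50 mm and 8.59 degrees, less where a joint would pass 70% of its speed; a pose out of reach is approached as far as the arm can. A call with a gripper value outside its range is refused whole. The fingers move at their own pace and stop on an object; FORCE is the grip in N (left out, the last holds). Time passes only in rows, so rows that do not move let the fingers close. It gives the time, the measured TCP pose, the force and the opening at its end, in the units of the state.
- bot.observe(): the state, without advancing time (a new reading comes with each control period).
- bot.grab_frame(name): name is "scene" or "side" or "wrist"; returns (picture, depth): 420x560x3 uint8, red, green, blue; 420x560 float32, m along the optical axis (not along the pixel's ray), 0 where there is no reading.
- bot.get_calibration(name): a dict with "vertical_fov" (degrees; the focal length in pixels is half the picture's height over the tangent of half this angle, whatever the lens; pixels are square), "cx", "cy" (the principal point, pixels), "origin" and "orientation" of the camera in the world. Camera axes: x right, y down, z forward; pixel columns grow to the right and rows downward; lengths in m; the calibration is good to about 2 mm. A picture is of the moment at which its call begins: read the wrist's pose just before it. get_calibration takes no time and is no camera call; for the wrist camera it gives the pose at the moment of the call.
- bot.job_done(): hands the job in, once; it reports no verdict.
Trained networks look in the newest picture that a camera, given by its name, has taken for a name from the list of things; names that differ only in an ending like _2 or _b are one class to them, and where a whole thing is asked for, a point or a joint stands for the part that bears it (a point fixed in the world has none). Each returns a list of dicts, best first, with "score" (0 to 1); they miss things now and then, are a little off and sometimes report something else, mostly with a low value. They report only what shows in the picture. A call takes as long as a camera call. They do not tell look-alikes from the thing itself.
- bot.trace(camera, target): "region" (420x560 bool, what is visible of it) and "box" ([left, top, right, bottom] in pixels, round what is visible of it).
- bot.tip_of(camera, target): "centre" ([row, column] in pixels: a listed point, or the origin of a listed thing).
The state is a dict: "clock": time; "qpos": joint angles; "qd": joint speeds; "joint_efforts": joint torques, N m; "position": TCP position; "tool_rot": TCP orientation; "force": force on the tool from outside, world axes, zero at the start; "moment": the same for the moment, N m; "grip_width": finger opening in m.
Only numpy, scipy, OpenCV 4.12 (cv2) and the standard library are available. Lean on these libraries where they do the work, as an engineer would, in place of code of your own. Each camera call takes 0.05 s, during which the arm holds its last target.

### The job

Turn the parts washer round for its next batch: swing the steel basket over by its bail until all four bracelet links have dropped into the tray below it, and swing it back fully upright. Then unscrew the cap of the square tank, ready for refilling: its thread may be left- or right-handed, so feel which way it loosens. Finish while still holding that cap in the gripper, level, straight above its neck and about 6 cm up, without disturbing the round tank's cap or the watch, loupe and upright hand tool that lie near.

Things in the scene. Friction and masses are not known exactly. Their poses are not given: they have to be found in the camera images.
- stand: fixed tipping stand: aluminium catch tray 200 (own x) x 130 (own y) mm, walls 35 mm high, 4 mm thick, and two grey uprights (105 mm high, at own y = +-71 mm) that carry the basket. Origin: centre of the tray's underside, on the table; z up. The basket's hinge axis runs along own y at own x = -40 mm, z = 95 mm
- basket (a joint): tilt (rad) of the steel basket (open cup, 74 mm wide at the rim, 75 mm high) in the stand: 0 = upright, at its stop; grows as it tips towards the stand's own +x, to a stop at 2.55. Friction (0.08 N m) keeps it where it is left; the links slide out beyond about 2.3 rad
- bar (a point): middle of the basket's bail: a round steel bar 8 mm thick, 96 mm long, parallel to the hinge axis (stand's y), 100 mm from it, rigid with the basket. At joint 0 it leans 70 deg from vertical to the stand's -x, at 2.5 rad 73 deg to +x. Pinched from above (fingers closing along the stand's x) it turns between the pads while the hand, still pointing down, follows the arc
- link0: one of four like steel bracelet links, 16 x 12 x 9 mm, 13 g, at the start in the basket; origin at the centre of its underside
- link1: one of four like steel bracelet links, 16 x 12 x 9 mm, 13 g, at the start in the basket; origin at the centre of its underside
- link2: one of four like steel bracelet links, 16 x 12 x 9 mm, 13 g, at the start in the basket; origin at the centre of its underside
- link3: one of four like steel bracelet links, 16 x 12 x 9 mm, 13 g, at the start in the basket; origin at the centre of its underside
- tank_square: fixed white square tank, 92 x 92 x 70 mm, on a dark 15 mm base plate together with the round tank (centres 150 mm apart, places swap). Origin: centre of its underside, 15 mm above the table. On its top is a grey neck 47 mm wide, 28 mm high
- mouth (a point): centre of the rim of the square tank's neck, 98 mm above the tank's origin; the cap's origin sits here while it is on. Thread hand: left or right, unknown, hidden, drawn each time. The wrong way the cap stops hard within 15 deg; the right way it turns easily, rises 2 mm and comes straight out after 65 to 115 deg (stop at 120). Before that it lifts only 2 mm
- cap_square: black ribbed round cap on the square tank: 50 mm diameter, 24 mm high, 60 g. Origin on its axis at the underside of its rim, 24 mm below its top; z up. Below that a 16 mm stem with two lugs (37 mm across) reaches 19.5 mm into the neck. A 30 N grip slips round it at 0.6 to 0.8 N m; turning freely takes under 0.2. Thread: see mouth
- cap_round: like cap on the round white tank (94 mm diameter, same height), thread of the other hand: leave it alone; origin as for the other cap
- watch: a bystander: wristwatch lying flat, 42 mm case 11 mm high, straps along its own x, 145 mm over all; origin at the centre of its underside
- loupe: a bystander: black eye loupe standing on the table, 36 mm wide, 30 mm high, between the stand and the tanks; origin at the centre of its underside
- holder: a bystander: slim aluminium hand tool standing upright between the stand and the tanks, 24 mm wide, 90 mm high; origin at the centre of its underside
There are look-alikes about, which are no part of the job. Leave any orange or yellow look-alike of the cap_square alone.

How it is judged:
On the way, in this order (a step that is already met when the one before it is completed fails the run):
1. the basket is tipped right over and all four links lie in the tray (value of joint basket above 1.6 rad and z of each of link0, link1, link2, link3 in the frame of stand below 0.035 m and x of link0 in the frame of stand between -0.1 and 0.1 m and y of link0 in the frame of stand between -0.065 and 0.065 m and x of link1 in the frame of stand between -0.1 and 0.1 m and y of link1 in the frame of stand between -0.065 and 0.065 m and x of link2 in the frame of stand between -0.1 and 0.1 m and y of link2 in the frame of stand between -0.065 and 0.065 m and x of link3 in the frame of stand between -0.1 and 0.1 m and y of link3 in the frame of stand between -0.065 and 0.065 m), for 0.1 s.
2. the basket is back upright (value of joint basket below 0.15 rad), for 0.2 s.
3. the square tank's cap is lifted out of its neck (z of cap_square in the frame of mouth above 0.025 m), for 0.1 s.
At the end, for the whole second after the job is handed in: All four links lie in the tray, the basket is upright (within 0.15 rad), and the gripper holds the square tank's cap still (over 2 N finger contact), more than 40 mm above its seat, within 40 mm sideways of the neck's axis and within 20 deg of level (z of each of link0, link1, link2, link3 in the frame of stand below 0.035 m and x of link0 in the frame of stand between -0.1 and 0.1 m and y of link0 in the frame of stand between -0.065 and 0.065 m and x of link1 in the frame of stand between -0.1 and 0.1 m and y of link1 in the frame of stand between -0.065 and 0.065 m and x of link2 in the frame of stand between -0.1 and 0.1 m and y of link2 in the frame of stand between -0.065 and 0.065 m and x of link3 in the frame of stand between -0.1 and 0.1 m and y of link3 in the frame of stand between -0.065 and 0.065 m and value of joint basket below 0.15 rad and z of cap_square in the frame of mouth above 0.04 m and horizontal distance between cap_square and mouth below 0.04 m and angle between cap_square's own z axis and vertical below 0.35 rad and contact force between the fingers and cap_square above 2 N and linear speed of cap_square below 0.05 m/s); the arm keeps its last pose, push and grip.
It fails at once if the round tank's cap is taken off or pushed away (distance of cap_round from where it was at the start of the episode above 0.015 m).
It fails at once if a bystander is pushed aside or knocked over (distance of any of watch, loupe, holder from where it was at the start of the episode above 0.03 m).
It also fails if it takes over 61 s, if anything falls off the work surface, if the arm or the gripper's body presses on something with over 40 N, if the wrist force passes 120 N, or if a joint passes its speed limit or range.

## Working session

There is one attempt and no reset: what is moved stays moved. The work goes in short steps, Python scripts to look and compute and a shell command to move; the robot and the scene stay as the last step left them, time stands still between calls to the robot, and variables do not carry over. Pictures are saved under pics/ and viewed, and the job is handed in when it is done.

```bash
mkdir -p pics; ls
cat > h.py <<'E'
from workcell import bot
import numpy as np, cv2
from scipy.spatial.transform import Rotation as R
def rot(o):
    o=np.array(o)
    if o.shape==(3,3): return o
    if o.size==3: return R.from_euler('xyz',o).as_matrix()
    return R.from_quat(o).as_matrix()
def cal(n):
    c=bot.get_calibration(n); f=210/np.tan(np.radians(c['vertical_fov'])/2)
    return f,c['cx'],c['cy'],np.array(c['origin']),rot(c['orientation'])
def world(C,d,r,c):
    f,cx,cy,o,Rm=C
    return o+Rm@np.array([(c-cx)/f*d,(r-cy)/f*d,d])
def cloud(C,d):
    f,cx,cy,o,Rm=C
    v,u=np.mgrid[:420,:560]
    P=np.stack([(u-cx)/f*d,(v-cy)/f*d,d],-1)@Rm.T+o
    P[d<=0]=np.nan
    return P
def proj(C,p):
    f,cx,cy,o,Rm=C; q=Rm.T@(np.array(p)-o); return q[1]/q[2]*f+cy,q[0]/q[2]*f+cx
def save(n,im): cv2.imwrite('pics/'+n+'.png',im[...,::-1])
E
python3 - <<'E'
from h import *
print(bot.observe())
for n in ['scene','side','wrist']:
    print(bot.get_calibration(n))
    im,d=bot.grab_frame(n); save(n+'0',im); np.save(n+'0.npy',d)
E
```

```text
pics
{'clock': 0.0, 'qpos': array([ 1.26177492,  0.52204499, -0.03632152,  1.59998332,  0.02119186,
        1.02110031, -0.11280054]), 'qd': array([ 0.00044842,  0.00110033,  0.00059602, -0.00052603,  0.00105248,
       -0.00014097,  0.00053664]), 'joint_efforts': array([-3.39963417e-04, -9.27105403e+01,  1.97998904e+00, -3.69926906e+01,
        1.78713439e-02,  8.21323920e-03,  2.33147807e-05]), 'position': array([ 0.14773392, -0.60694886,  0.23071533]), 'tool_rot': array([-3.14044399e+00,  7.77495220e-05,  2.38801125e-01]), 'force': array([ 0.75731388, -0.14503438,  0.04374667]), 'moment': array([ 0.0119454 ,  0.07022636, -0.04715843]), 'grip_width': 0.08554442622345189}
{'vertical_fov': 47.245490010294006, 'cx': 280.04487481623494, 'cy': 215.40266619509316, 'origin': array([1.4244258 , 0.1982974 , 0.67248835]), 'orientation': array([-2.135214  ,  0.00731661,  1.7318302 ])}
{'vertical_fov': 54.38028054771385, 'cx': 283.70789555059565, 'cy': 212.21005858572664, 'origin': array([0.34819207, 0.78348695, 0.52161005]), 'orientation': array([-2.07953273,  0.01927002, -2.89882551])}
{'vertical_fov': 69.52390963529176, 'cx': 278.80614379390903, 'cy': 208.66235769838968, 'origin': array([ 0.21192114, -0.59041144,  0.3726309 ]), 'orientation': array([ 2.87702911e+00,  7.25989139e-05, -1.33270334e+00])}
```

View pics/scene0.png

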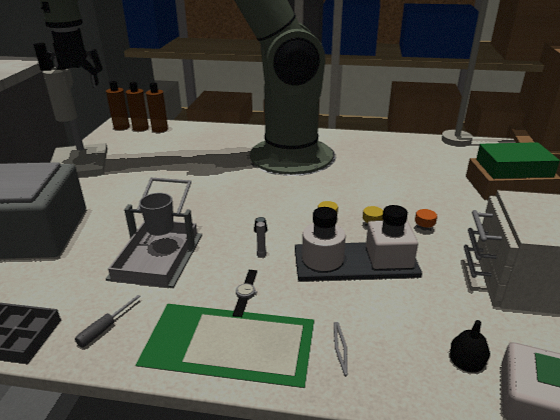

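View pics/side0.png

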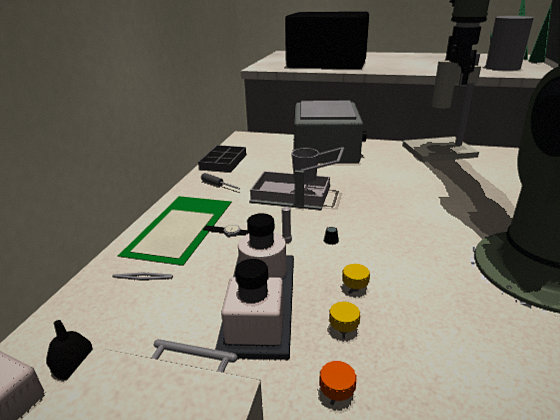

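View pics/wrist0.png

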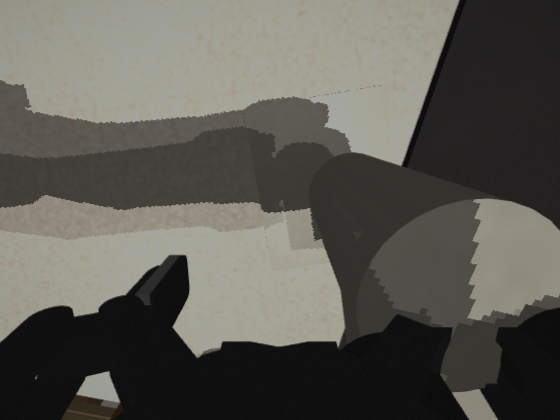

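The scene picture shows the stand at (160,240), holder and loupe at (261,240)/(260,222), round tank with black cap at (324,222), and square tank with black cap at (395,215). Look-alikes are the yellow caps at (328,208) and (373,214) and the orange one at (425,218). Next I run the networks and measure positions.

Run:
```python
from h import *
for n in ['scene','side']:
    C=cal(n); d=np.load(n+'0.npy'); P=cloud(C,d)
    for t in ['stand','basket','bar','tank_square','mouth','cap_square','cap_round','watch','loupe','holder']:
        try: r=bot.tip_of(n,t)
        except Exception as e: print(t,e); continue
        for x in r[:3]:
            a,b=x['centre']; i,j=int(round(a)),int(round(b))
            print(n,t,round(x['score'],2),np.round([a,b],0), np.round(P[i,j],3) if 0<=i<420 and 0<=j<560 else '')
print(bot.observe()['clock'])
```

```text
scene stand 0.83 [258. 154.] [ 0.606 -0.232  0.004]
basket it knows: bar, cap_round, cap_square, holder, link, loupe, mouth, stand, tank_square, watch
scene bar 0.71 [176. 172.] [ 0.201 -0.337 -0.003]
scene bar 0.65 [256. 390.] [0.578 0.294 0.049]
scene tank_square 0.74 [253. 388.] [0.582 0.289 0.059]
scene tank_square 0.35 [220. 326.] [0.587 0.155 0.133]
scene tank_square 0.27 [218. 394.] [0.558 0.293 0.133]
scene mouth 0.57 [222. 394.] [0.555 0.295 0.121]
scene mouth 0.18 [291. 248.] [0.69  0.007 0.01 ]
scene cap_square 0.82 [220. 426.] [0.41  0.385 0.042]
scene cap_square 0.8 [218. 374.] [0.412 0.262 0.037]
scene cap_square 0.78 [222. 397.] [0.556 0.301 0.122]
scene cap_round 0.68 [222. 328.] [0.585 0.159 0.127]
scene watch 0.79 [293. 245.] [0.695 0.002 0.008]
scene watch 0.58 [231. 260.] [0.556 0.007 0.069]
scene loupe 0.59 [229. 260.] [0.557 0.008 0.076]
scene holder 0.83 [253. 262.] [0.557 0.01  0.009]
side stand 0.78 [193. 292.] [ 0.571 -0.168  0.035]
basket it knows: bar, cap_round, cap_square, holder, link, loupe, mouth, stand, tank_square, watch
side bar 0.69 [154. 339.] [ 0.457 -0.223  0.133]
side tank_square 0.88 [323. 254.] [0.514 0.341 0.064]
side tank_square 0.59 [197. 292.] [ 0.57  -0.166  0.024]
side cap_square 0.86 [386. 336.] [0.377 0.41  0.044]
side cap_square 0.79 [281. 358.] [0.368 0.17  0.038]
side cap_square 0.68 [281. 253.] [0.519 0.32  0.129]
side cap_round 0.58 [230. 264.] [0.545 0.172 0.127]
side watch 0.76 [234. 233.] [0.671 0.019 0.008]
side loupe 0.73 [242. 329.] [0.445 0.003 0.006]
side holder 0.6 [238. 285.] [0.544 0.02  0.014]
side holder 0.17 [280. 254.] [0.517 0.319 0.131]
1.05
```

Run:
```python
from h import *
im=cv2.imread('pics/scene0.png'); a=cv2.resize(im[165:290,100:240],None,fx=5,fy=5,interpolation=2); cv2.imwrite('pics/cropstand.png',a)
b=cv2.resize(im[195:290,285:445],None,fx=5,fy=5,interpolation=2); cv2.imwrite('pics/croptank.png',b)
im=cv2.imread('pics/side0.png'); a=cv2.resize(im[135:245,230:360],None,fx=5,fy=5,interpolation=2); cv2.imwrite('pics/cropside.png',a)
```

```text
(no output)
```

View pics/cropstand.png

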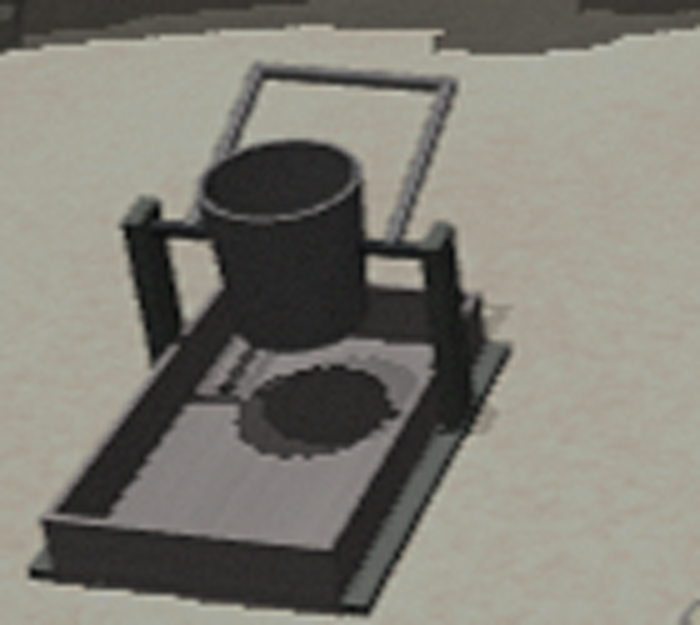

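View pics/croptank.png

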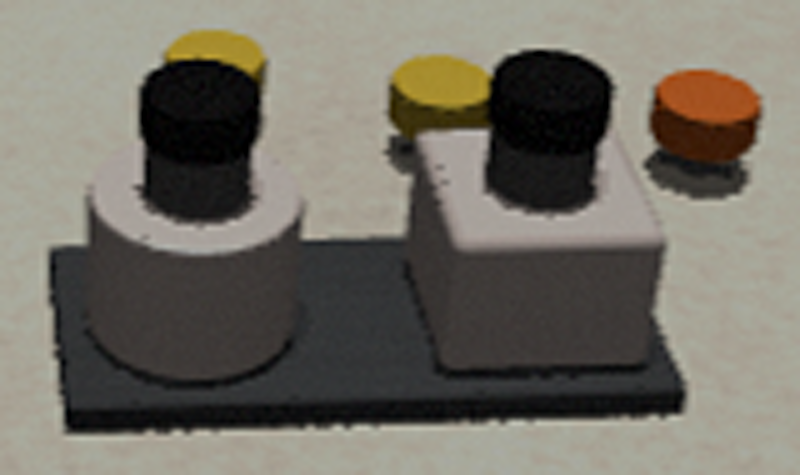

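View pics/cropside.png

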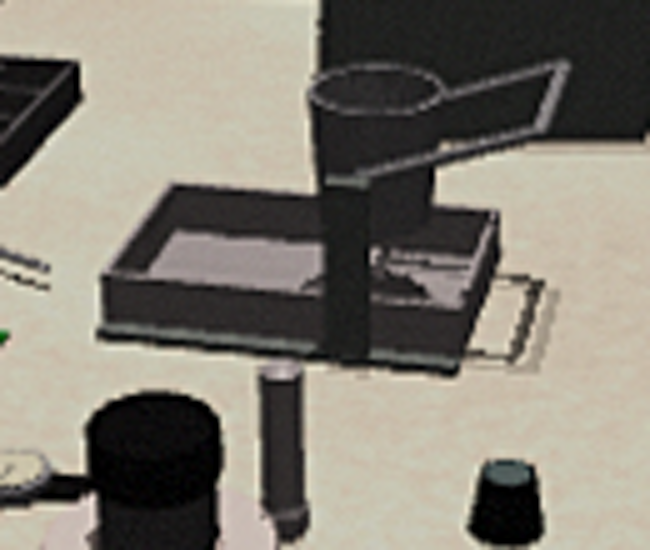

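```bash
cat >> h.py <<'E'
def tri(ob):
    A=np.zeros((3,3));b=np.zeros(3)
    for C,r,c in ob:
        f,cx,cy,o,Rm=C; u=Rm@np.array([(c-cx)/f,(r-cy)/f,1]);u/=np.linalg.norm(u)
        M=np.eye(3)-np.outer(u,u);A+=M;b+=M@o
    return np.linalg.solve(A,b)
def atz(C,r,c,z):
    f,cx,cy,o,Rm=C; u=Rm@np.array([(c-cx)/f,(r-cy)/f,1]); return o+u*(z-o[2])/u[2]
E
python3 - <<'E'
from h import *
S=cal('scene');D=cal('side')
e1=tri([(S,179,151.6),(D,148.2,342.6)]);e2=tri([(S,181.4,190.4),(D,160.6,338.6)])
print('bar ends',e1,e2,(e1+e2)/2,np.linalg.norm(e2-e1))
for n,C,q in [('s',S,[(179,151.6),(181.4,190.4)]),('d',D,[(148.2,342.6),(160.6,338.6)])]:
    print(n,[atz(C,*p,0.129).round(4) for p in q])
# tray top corners z=.035, from scene crop
px=[(100+45/5,165+520/5),(100+333/5,165+548/5)]
print('tray +x corners',[atz(S,y,x,.035).round(4) for x,y in px])
px=[(230+105/5,135+275/5),(230+172/5,135+186/5),(230+497/5,135+211/5)]
print('side tray corners',[atz(D,y,x,.035).round(4) for x,y in px])
# clouds
for n,C in [('scene',S),('side',D)]:
    P=cloud(C,np.load(n+'0.npy')).reshape(-1,3)
    def cap(x0,x1,y0,y1,z0,z1):
        m=(P[:,0]>x0)&(P[:,0]<x1)&(P[:,1]>y0)&(P[:,1]<y1)&(P[:,2]>z0)&(P[:,2]<z1);return P[m]
    for nm,b in [('capS',(.48,.62,.23,.37,.128,.15)),('capR',(.48,.64,.1,.22,.128,.15)),('rim',(.4,.66,-.3,-.1,.11,.145)),('uprt',(.4,.7,-.35,-.1,.095,.112)),('holder',(.5,.6,-.03,.05,.06,.1)),('loupe',(.4,.5,-.04,.05,.02,.05))]:
        q=cap(*b); print(n,nm,len(q), q.min(0).round(3),q.max(0).round(3),np.median(q,0).round(3)) if len(q) else 0
    m=(P[:,2]>.16)&(P[:,0]>.1)&(P[:,0]<1)&(abs(P[:,1])<.8)
    print('tall',len(P[m]));q=P[m]
    import collections
    cc=collections.Counter(map(tuple,np.round(q[:,:2],1)))
    print([(k,v,q[(np.round(q[:,:2],1)==k).all(1)][:,2].min().round(2),q[(np.round(q[:,:2],1)==k).all(1)][:,2].max().round(2)) for k,v in cc.most_common(25)])
E
```

```text
bar ends [ 0.4546182  -0.28008463  0.12670546] [ 0.45365606 -0.18248153  0.12831922] [ 0.45413713 -0.23128308  0.12751234] 0.09762118702778372
s [array([ 0.4617, -0.2762,  0.129 ]), array([ 0.4597, -0.1795,  0.129 ])]
d [array([ 0.4539, -0.2783,  0.129 ]), array([ 0.4532, -0.1873,  0.129 ])]
tray +x corners [array([ 0.6948, -0.2921,  0.035 ]), array([ 0.694 , -0.1645,  0.035 ])]
side tray corners [array([ 0.6839, -0.1633,  0.035 ]), array([ 0.6819, -0.2864,  0.035 ]), array([ 0.4882, -0.289 ,  0.035 ])]
scene capS 297 [0.508 0.271 0.128] [0.558 0.321 0.137] [0.538 0.297 0.135]
scene capR 294 [0.537 0.125 0.128] [0.589 0.176 0.138] [0.566 0.151 0.135]
scene rim 703 [ 0.455 -0.282  0.11 ] [ 0.592 -0.177  0.133] [ 0.524 -0.229  0.121]
scene uprt 548 [ 0.499 -0.305  0.095] [ 0.59  -0.154  0.112] [ 0.552 -0.228  0.102]
scene holder 112 [ 0.54  -0.     0.061] [0.561 0.018 0.088] [0.554 0.01  0.076]
scene loupe 55 [ 0.433 -0.028  0.02 ] [ 0.459 -0.     0.031] [ 0.449 -0.015  0.028]
tall 4297
[((np.float64(0.2), np.float64(-0.6)), 2913, np.float64(0.16), np.float64(0.48)), ((np.float64(0.2),
[... 1497 characters left out ...]
64(0.1), np.float64(-0.6)), 974, np.float64(0.16), np.float64(0.47)), ((np.float64(0.5), np.float64(0.5)), 971, np.float64(0.16), np.float64(0.16)), ((np.float64(0.6), np.float64(0.5)), 685, np.float64(0.16), np.float64(0.16)), ((np.float64(0.5), np.float64(0.6)), 653, np.float64(0.16), np.float64(0.16)), ((np.float64(0.1), np.float64(-0.5)), 227, np.float64(0.26), np.float64(0.35)), ((np.float64(0.2), np.float64(-0.7)), 159, np.float64(0.18), np.float64(0.37)), ((np.float64(0.1), np.float64(-0.7)), 83, np.float64(0.16), np.float64(0.29)), ((np.float64(0.4), np.float64(0.5)), 18, np.float64(0.16), np.float64(0.16)), ((np.float64(0.4), np.float64(0.6)), 5, np.float64(0.16), np.float64(0.16))]
```

Run:
```python
from h import *
C=cal('wrist');P=cloud(C,np.load('wrist0.npy')).reshape(-1,3)
m=(P[:,2]>.03)&(P[:,2]<.4)
q=P[m]
q=q[(np.linalg.norm(q-C[3],axis=1)>.0)]
for z in np.arange(.04,.4,.04):
    a=q[(abs(q[:,2]-z)<.02)]
    for xm in (-1,):
        if len(a):print(z.round(2),len(a),np.percentile(a[:,:2],[1,50,99],axis=0).round(3).tolist())
for n in ['scene','side']:
    P=cloud(cal(n),np.load(n+'0.npy')).reshape(-1,3)
    q=P[(P[:,0]>.05)&(P[:,0]<.5)&(P[:,1]<-.45)&(P[:,1]>-.85)&(P[:,2]>.03)&(P[:,2]<.5)]
    for z in np.arange(.04,.5,.04):
        a=q[(abs(q[:,2]-z)<.02)]
        if len(a):print(n,z.round(2),len(a),np.percentile(a[:,:2],[1,50,99],axis=0).round(3).tolist())
```

```text
0.04 11 [[0.09, -0.676], [0.093, -0.675], [0.094, -0.675]]
0.08 44 [[-0.138, -0.677], [0.09, -0.675], [0.094, -0.481]]
0.12 98 [[-0.136, -0.676], [-0.127, -0.489], [0.094, -0.482]]
0.16 381 [[0.163, -0.65], [0.193, -0.626], [0.208, -0.621]]
0.2 1226 [[0.164, -0.65], [0.194, -0.626], [0.208, -0.621]]
0.24 3782 [[0.123, -0.65], [0.185, -0.624], [0.208, -0.552]]
0.28 32033 [[0.126, -0.685], [0.18, -0.634], [0.208, -0.537]]
0.32 48596 [[0.125, -0.672], [0.163, -0.616], [0.204, -0.538]]
scene 0.04 204 [[0.093, -0.695], [0.444, -0.489], [0.498, -0.477]]
scene 0.08 279 [[0.093, -0.695], [0.447, -0.489], [0.5, -0.477]]
scene 0.12 411 [[0.094, -0.691], [0.46, -0.492], [0.498, -0.478]]
scene 0.16 611 [[0.177, -0.667], [0.474, -0.592], [0.5, -0.51]]
scene 0.2 306 [[0.168, -0.672], [0.204, -0.637], [0.213, -0.621]]
scene 0.24 382 [[0.084, -0.673], [0.2, -0.636], [0.213, -0.554]]
scene 0.28 593 [[0.094, -0.694], [0.188, -0.634], [0.213, -0.535]]
scene 0.32 806 [[0.109, -0.692], [0.162, -0.614], [0.189, -0.536]]
scene 0.36 612 [[0.132, -0.693], [0.172, -0.606], [0.19, -0.541]]
scene 0.4 428 [[0.13
[... 263 characters left out ...]
 -0.684], [0.443, -0.489], [0.499, -0.476]]
side 0.12 514 [[0.084, -0.696], [0.448, -0.491], [0.498, -0.474]]
side 0.16 500 [[0.085, -0.701], [0.454, -0.623], [0.499, -0.493]]
side 0.2 345 [[0.084, -0.686], [0.168, -0.631], [0.207, -0.618]]
side 0.24 444 [[0.077, -0.68], [0.159, -0.631], [0.206, -0.551]]
side 0.28 543 [[0.077, -0.679], [0.152, -0.627], [0.206, -0.532]]
side 0.32 477 [[0.086, -0.683], [0.152, -0.582], [0.192, -0.533]]
side 0.36 399 [[0.113, -0.681], [0.151, -0.575], [0.184, -0.537]]
side 0.4 397 [[0.112, -0.607], [0.152, -0.577], [0.184, -0.562]]
side 0.44 554 [[0.104, -0.603], [0.153, -0.567], [0.193, -0.556]]
side 0.48 229 [[0.105, -0.621], [0.157, -0.568], [0.202, -0.557]]
```

```bash
python3 -m inch '[{"dy":-10,"hand":-1},{"dy":-25,"hand":-0.5},{"dy":-35,"hand":-0.2},{"dy":-40,"dz":-5,"hand":-0.2},{"dx":20,"dy":-35,"dz":-10,"rz":-0.1,"hand":-0.2},{"dx":30,"dy":-25,"dz":-10,"rz":-0.1,"hand":-0.2}]' 25
python3 - <<'E'
from h import *
s=bot.observe();print(s)
E
```

```text
{'clock': 1.05, 'qpos': array([ 1.26182411,  0.52137328, -0.03627336,  1.59952277,  0.02120697,
        1.02109573, -0.11276089]), 'qd': array([-5.28494605e-04, -3.79271361e-04, -1.01782437e-03,  9.24853990e-05,
       -1.83166104e-06,  7.54275024e-04, -1.09005260e-03]), 'joint_efforts': array([-7.72191779e-04, -9.26850200e+01,  1.97799101e+00, -3.70254278e+01,
        1.79839338e-02,  1.74756329e-03, -1.55261608e-05]), 'position': array([ 0.14777317, -0.60726263,  0.23129958]), 'tool_rot': array([-3.14157984e+00,  2.00723154e-05,  2.38749357e-01]), 'force': array([0.26248903, 0.38419775, 0.18611135]), 'moment': array([-0.03049635,  0.05586504,  0.02440514]), 'grip_width': 0.08548280772023217}schema error: expected keys dx, dy, dz, rx, ry, rz, hand
```

```bash
python3 -m inch '[{"dx":0,"dy":-10,"dz":0,"rx":0,"ry":0,"rz":0,"hand":-1},{"dx":0,"dy":-25,"dz":0,"rx":0,"ry":0,"rz":0,"hand":-0.5},{"dx":0,"dy":-35,"dz":0,"rx":0,"ry":0,"rz":0,"hand":-0.2},{"dx":0,"dy":-40,"dz":-5,"rx":0,"ry":0,"rz":0,"hand":-0.2},{"dx":20,"dy":-35,"dz":-10,"rx":0,"ry":0,"rz":-0.1,"hand":-0.2},{"dx":30,"dy":-25,"dz":-10,"rx":0,"ry":0,"rz":-0.1,"hand":-0.2}]' 25
python3 - <<'E'
from h import *
s=bot.observe();print(s)
E
```

```text
clock: 1.65
position: [0.1516, -0.4257, 0.2565]
tool_rot: [-3.141, 0.001, 0.44]
force: [1.2, -0.9, -0.3]
grip_width: 0.0517
{'clock': 1.65, 'qpos': array([ 1.20004272,  0.21667221, -0.12091172,  1.99895343,  0.03328214,
        0.92826901, -0.06833028]), 'qd': array([-0.36922993, -0.52459833, -0.40560624,  0.40664515,  0.04284183,
        0.10148764,  0.22798247]), 'joint_efforts': array([  8.52707058, -52.8985548 ,   5.53824529, -34.1955936 ,
         0.19273429,  -0.3185765 ,  -0.47803178]), 'position': array([ 0.15158517, -0.42571845,  0.25652879]), 'tool_rot': array([-3.14112490e+00,  7.33539197e-04,  4.40495909e-01]), 'force': array([ 1.24725479, -0.89020074, -0.33830383]), 'moment': array([ 0.00122067, -0.05330597,  0.00931554]), 'grip_width': 0.05167316229811461}
```

Run:
```python
import numpy as np
y=.44
for i in range(10):
    w=np.array([303,196])/10
    print(round(w@[np.cos(y),np.sin(y)]),round(w@[np.sin(y),-np.cos(y)])); y+=.113
```

```text
36 -5
36 -1
36 3
35 7
34 11
33 15
31 19
29 22
26 25
23 28
```

```bash
python3 -m inch '[{"dx":36,"dy":-5,"dz":0,"rx":0,"ry":0,"rz":-0.113,"hand":-0.2},{"dx":36,"dy":-1,"dz":0,"rx":0,"ry":0,"rz":-0.113,"hand":-0.2},{"dx":36,"dy":3,"dz":0,"rx":0,"ry":0,"rz":-0.113,"hand":-0.2},{"dx":35,"dy":7,"dz":0,"rx":0,"ry":0,"rz":-0.113,"hand":-0.2},{"dx":34,"dy":11,"dz":0,"rx":0,"ry":0,"rz":-0.113,"hand":-0.2},{"dx":33,"dy":15,"dz":0,"rx":0,"ry":0,"rz":-0.113,"hand":-0.2},{"dx":31,"dy":19,"dz":0,"rx":0,"ry":0,"rz":-0.113,"hand":-0.2},{"dx":29,"dy":22,"dz":0,"rx":0,"ry":0,"rz":-0.113,"hand":-0.2},{"dx":26,"dy":25,"dz":0,"rx":0,"ry":0,"rz":-0.113,"hand":-0.2},{"dx":23,"dy":28,"dz":0,"rx":0,"ry":0,"rz":-0.113,"hand":-0.2}]' 25;  python3 -m inch '[{"dx":0,"dy":0,"dz":0,"rx":0,"ry":0,"rz":0,"hand":-0.2},{"dx":0,"dy":0,"dz":0,"rx":0,"ry":0,"rz":0,"hand":-0.2}]'
python3 - <<'E'
from h import *
s=bot.observe();print(s['qpos'])
C=cal('wrist');im,d=bot.grab_frame('wrist');save('w1',im);np.save('w1.npy',d)
print(proj(C,s['position']))
for t in ['bar','stand','link']:
    for x in bot.tip_of('wrist',t): print(t,x, atz(C,*x['centre'],.129))
E
```

```text
clock: 2.65
position: [0.4562, -0.2298, 0.2564]
tool_rot: [3.142, 0.001, 1.573]
force: [0.1, -1.2, 0.1]
grip_width: 0.0512
clock: 2.85
position: [0.4554, -0.2304, 0.2561]
tool_rot: [-3.141, -0.0, 1.57]
force: [-0.7, -1.1, 0.4]
grip_width: 0.0509
[ 0.74471359  0.34465708 -0.49971575  1.84945776  0.194221    0.99614813
  0.16224388]
(np.float64(262.79443939247693), np.float64(279.1633850449559))
bar {'centre': [201.7, 282.2], 'score': 0.96} [ 0.4583418  -0.22979147  0.129     ]
stand {'centre': [180.3, 380.3], 'score': 0.6} [ 0.54644588 -0.21017598  0.129     ]
link {'centre': [181.7, 372.3], 'score': 0.51} [ 0.53935928 -0.21143392  0.129     ]
link {'centre': [192.7, 371.1], 'score': 0.51} [ 0.53907062 -0.22154205  0.129     ]
link {'centre': [175.9, 352.6], 'score': 0.49} [ 0.52131277 -0.20614511  0.129     ]
link {'centre': [191.4, 356.3], 'score': 0.44} [ 0.52554918 -0.22030897  0.129     ]
```

View pics/w1.png

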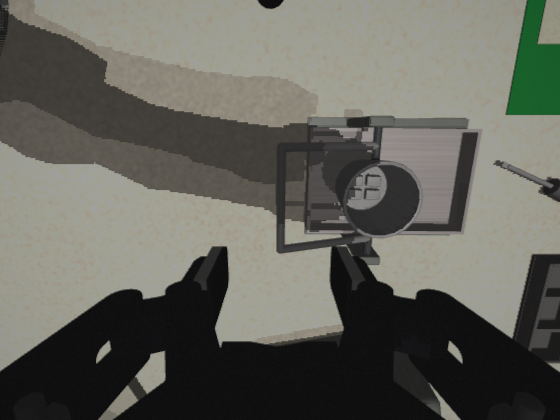

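The wrist picture shows the bail bar at columns ~281, rows 146–250, with four links in the cup near (365,187). That agrees with the triangulated bar position (0.456, -0.230, 0.129). I descend onto it now.

```bash
python3 -m inch '[{"dx":0,"dy":1,"dz":25,"rx":0,"ry":0,"rz":0,"hand":-0.2},{"dx":0,"dy":0,"dz":30,"rx":0,"ry":0,"rz":0,"hand":-0.2},{"dx":0,"dy":0,"dz":30,"rx":0,"ry":0,"rz":0,"hand":-0.2},{"dx":0,"dy":0,"dz":25,"rx":0,"ry":0,"rz":0,"hand":-0.2},{"dx":0,"dy":0,"dz":20,"rx":0,"ry":0,"rz":0,"hand":-0.2},{"dx":0,"dy":0,"dz":16,"rx":0,"ry":0,"rz":0,"hand":-0.2},{"dx":0,"dy":0,"dz":0,"rx":0,"ry":0,"rz":0,"hand":-0.2}]' 25; python3 -m inch '[{"dx":0,"dy":0,"dz":0,"rx":0,"ry":0,"rz":0,"hand":0.4},{"dx":0,"dy":0,"dz":0,"rx":0,"ry":0,"rz":0,"hand":0.8},{"dx":0,"dy":0,"dz":0,"rx":0,"ry":0,"rz":0,"hand":1},{"dx":0,"dy":0,"dz":0,"rx":0,"ry":0,"rz":0,"hand":1},{"dx":0,"dy":0,"dz":0,"rx":0,"ry":0,"rz":0,"hand":1}]' 25
python3 - <<'E'
from h import *
s=bot.observe();print(s['position'],s['force'])
im,d=bot.grab_frame('wrist');save('w2',im)
im,d=bot.grab_frame('side');save('d2',cv2.resize(im[100:240,220:400],None,fx=4,fy=4))
E
```

```text
clock: 3.75
position: [0.4553, -0.2311, 0.1088]
tool_rot: [-3.139, -0.001, 1.568]
force: [0.4, -0.9, 0.0]
grip_width: 0.0515
clock: 4.25
position: [0.4568, -0.2314, 0.111]
tool_rot: [3.141, 0.001, 1.568]
force: [-3.3, 0.3, 8.8]
grip_width: 0.0069
[ 0.45681477 -0.23137908  0.11103482] [-3.28730498  0.27700281  8.75309192]
```

View pics/w2.png

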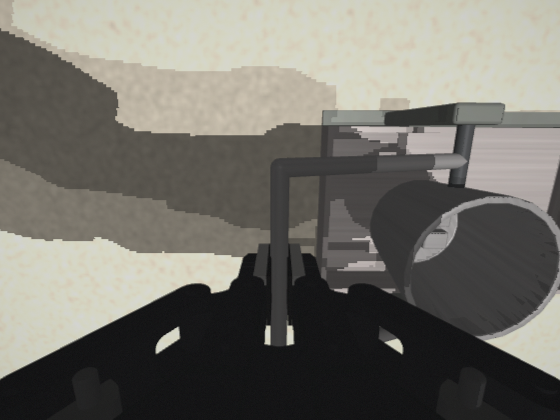

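View pics/d2.png

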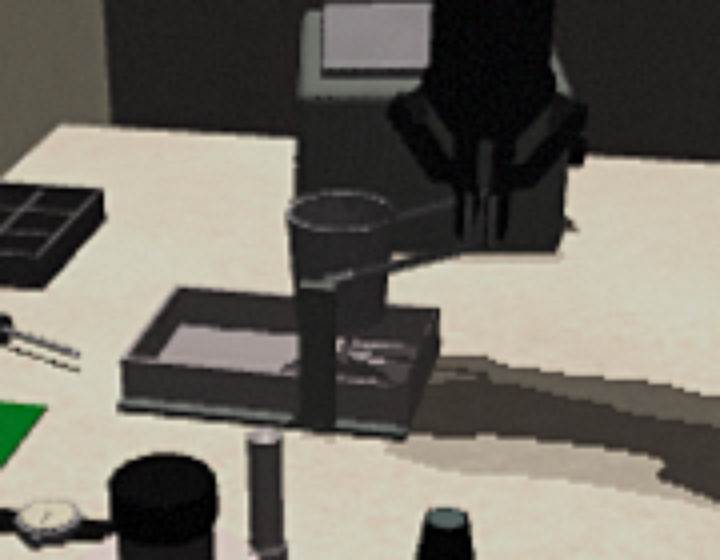

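Run:
```python
import numpy as np
p=lambda a:(100*np.sin(np.radians(a)),-100*np.cos(np.radians(a)))
a=-70
while a<73:
    b=min(a+6,73);q=np.subtract(p(b),p(a));print(a,b,q.round(1));a=b
```

```text
-70 -64 [ 4.1 -9.6]
-64 -58 [ 5.1 -9.2]
-58 -52 [ 6.  -8.6]
-52 -46 [ 6.9 -7.9]
-46 -40 [ 7.7 -7.1]
-40 -34 [ 8.4 -6.3]
-34 -28 [ 9.  -5.4]
-28 -22 [ 9.5 -4.4]
-22 -16 [ 9.9 -3.4]
-16 -10 [10.2 -2.4]
-10 -4 [10.4 -1.3]
-4 2 [10.5 -0.2]
2 8 [10.4  0.9]
8 14 [10.3  2. ]
14 20 [10.   3.1]
20 26 [9.6 4.1]
26 32 [9.2 5.1]
32 38 [8.6 6. ]
38 44 [7.9 6.9]
44 50 [7.1 7.7]
50 56 [6.3 8.4]
56 62 [5.4 9. ]
62 68 [4.4 9.5]
68 73 [2.9 8.2]
```

```bash
python3 -m inch '[{"dx":0,"dy":4.1,"dz":-9.6,"rx":0,"ry":0,"rz":0,"hand":1},{"dx":0,"dy":5.1,"dz":-9.2,"rx":0,"ry":0,"rz":0,"hand":1},{"dx":0,"dy":6,"dz":-8.6,"rx":0,"ry":0,"rz":0,"hand":1},{"dx":0,"dy":6.9,"dz":-7.9,"rx":0,"ry":0,"rz":0,"hand":1},{"dx":0,"dy":7.7,"dz":-7.1,"rx":0,"ry":0,"rz":0,"hand":1}]'
python3 - <<'E'
from h import *
im,d=bot.grab_frame('side');save('d3',cv2.resize(im[100:240,220:400],None,fx=4,fy=4))
E
```

```text
clock: 4.85
position: [0.4854, -0.2316, 0.1539]
tool_rot: [-3.139, 0.001, 1.568]
force: [-8.6, -1.8, 5.9]
grip_width: 0.0067
```

View pics/d3.png

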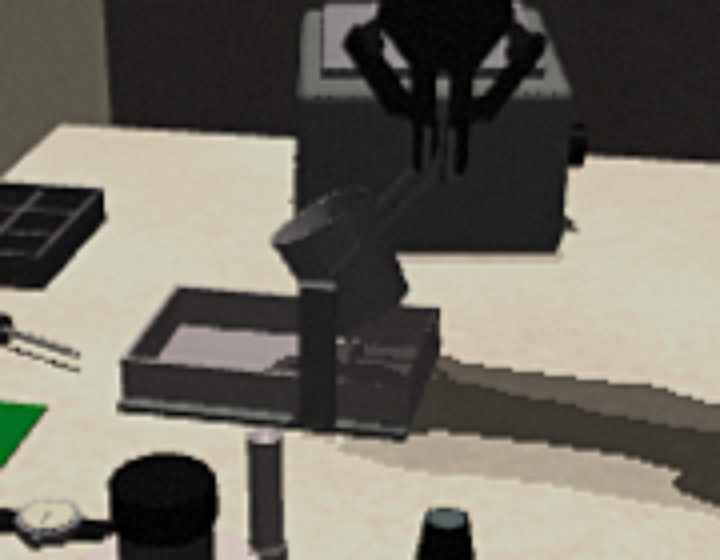

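The side picture shows the basket tilting with the bar, and the hand at (440,130) still pinching it. I continue along the arc.

```bash
python3 -m inch '[{"dx":0,"dy":8.4,"dz":-6.3,"rx":0,"ry":0,"rz":0,"hand":1},{"dx":0,"dy":9,"dz":-5.4,"rx":0,"ry":0,"rz":0,"hand":1},{"dx":0,"dy":9.5,"dz":-4.4,"rx":0,"ry":0,"rz":0,"hand":1},{"dx":0,"dy":9.9,"dz":-3.4,"rx":0,"ry":0,"rz":0,"hand":1},{"dx":0,"dy":10.2,"dz":-2.4,"rx":0,"ry":0,"rz":0,"hand":1},{"dx":0,"dy":10.4,"dz":-1.3,"rx":0,"ry":0,"rz":0,"hand":1},{"dx":0,"dy":10.5,"dz":-0.2,"rx":0,"ry":0,"rz":0,"hand":1},{"dx":0,"dy":10.4,"dz":0.9,"rx":0,"ry":0,"rz":0,"hand":1},{"dx":0,"dy":10.3,"dz":2,"rx":0,"ry":0,"rz":0,"hand":1},{"dx":0,"dy":10,"dz":3.1,"rx":0,"ry":0,"rz":0,"hand":1}]'; python3 -m inch '[{"dx":0,"dy":9.6,"dz":4.1,"rx":0,"ry":0,"rz":0,"hand":1},{"dx":0,"dy":9.2,"dz":5.1,"rx":0,"ry":0,"rz":0,"hand":1},{"dx":0,"dy":8.6,"dz":6,"rx":0,"ry":0,"rz":0,"hand":1},{"dx":0,"dy":7.9,"dz":6.9,"rx":0,"ry":0,"rz":0,"hand":1},{"dx":0,"dy":7.1,"dz":7.7,"rx":0,"ry":0,"rz":0,"hand":1},{"dx":0,"dy":0,"dz":0,"rx":0,"ry":0,"rz":0,"hand":1}]'
python3 - <<'E'
from h import *
im,d=bot.grab_frame('side');save('d4',cv2.resize(im[100:240,220:400],None,fx=4,fy=4))
E
```

```text
clock: 5.9
position: [0.5859, -0.2316, 0.1703]
tool_rot: [3.141, 0.0, 1.569]
force: [-4.1, -4.3, -2.8]
grip_width: 0.0071
clock: 6.5
position: [0.6285, -0.2314, 0.1391]
tool_rot: [3.141, -0.0, 1.569]
force: [1.9, -5.3, 0.9]
grip_width: 0.007
```

View pics/d4.png

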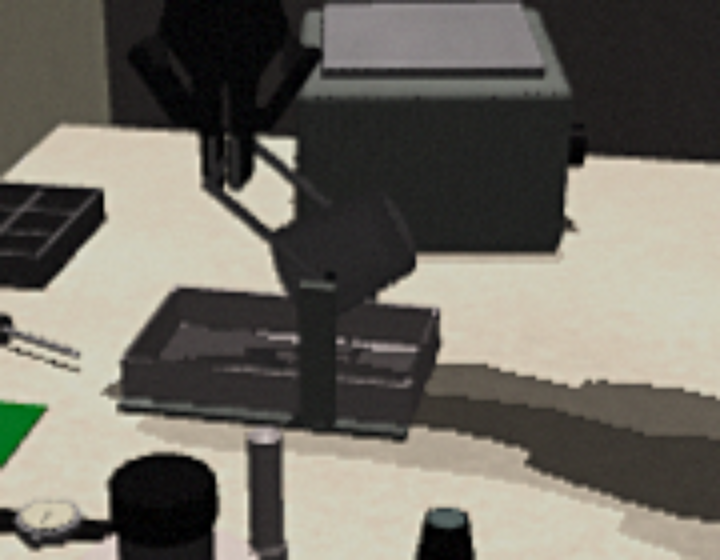

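```bash
python3 -m inch '[{"dx":0,"dy":6.3,"dz":8.4,"rx":0,"ry":0,"rz":0,"hand":1},{"dx":0,"dy":5.4,"dz":9,"rx":0,"ry":0,"rz":0,"hand":1},{"dx":0,"dy":4.4,"dz":9.5,"rx":0,"ry":0,"rz":0,"hand":1},{"dx":0,"dy":2.9,"dz":8.2,"rx":0,"ry":0,"rz":0,"hand":1},{"dx":0,"dy":0,"dz":0,"rx":0,"ry":0,"rz":0,"hand":1},{"dx":0,"dy":0,"dz":0,"rx":0,"ry":0,"rz":0,"hand":1},{"dx":0,"dy":0,"dz":0,"rx":0,"ry":0,"rz":0,"hand":1},{"dx":0,"dy":0,"dz":0,"rx":0,"ry":0,"rz":0,"hand":1},{"dx":0,"dy":0,"dz":0,"rx":0,"ry":0,"rz":0,"hand":1}]'
python3 - <<'E'
from h import *
im,d=bot.grab_frame('side');save('d5',cv2.resize(im[100:240,220:400],None,fx=4,fy=4))
im,d=bot.grab_frame('scene');save('s5',cv2.resize(im[140:290,80:260],None,fx=4,fy=4))
S=cal('scene');P=cloud(S,d)
for x in bot.tip_of('scene','link'): 
    r,c=x['centre']; print(x,P[int(r),int(c)].round(3))
E
```

```text
clock: 7.45
position: [0.6465, -0.2313, 0.1053]
tool_rot: [3.141, -0.0, 1.569]
force: [1.4, -3.2, 0.1]
grip_width: 0.0069
{'centre': [256.7, 159.4], 'score': 0.58} [ 0.6   -0.222  0.006]
{'centre': [259.6, 157.2], 'score': 0.53} [ 0.613 -0.222  0.007]
{'centre': [253.2, 151.6], 'score': 0.5} [ 0.602 -0.239  0.015]
{'centre': [259.2, 147.5], 'score': 0.36} [ 0.618 -0.243  0.009]
```

View pics/d5.png

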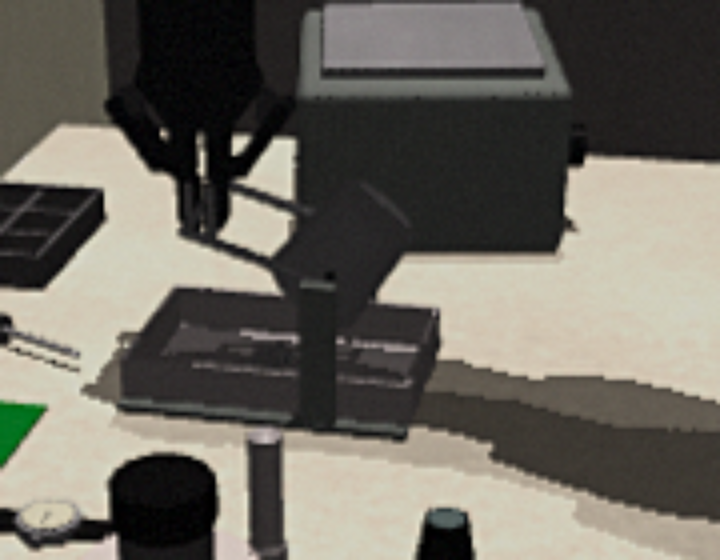

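View pics/s5.png

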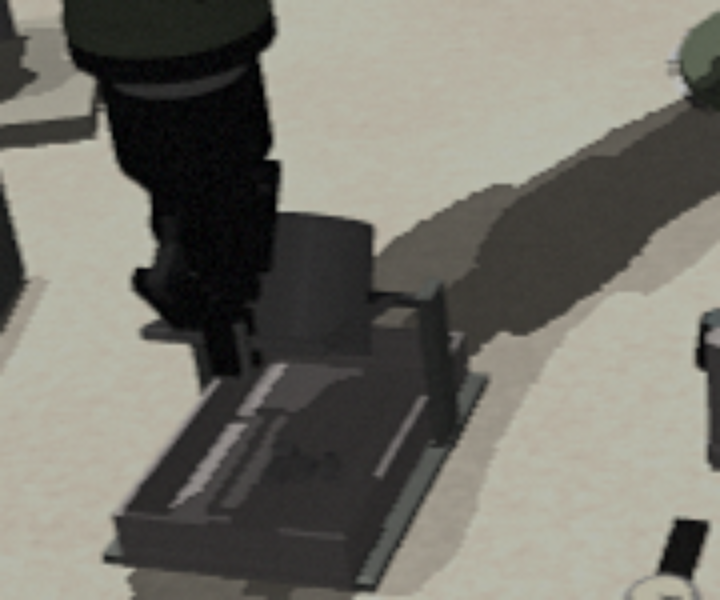

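Run:
```python
from h import *
im,d=bot.grab_frame('scene')
a=im[238:275,125:190].astype(float); a=np.clip(a*3,0,255).astype(np.uint8)
save('s6',cv2.resize(a,None,fx=11,fy=11,interpolation=2))
```

```text
(no output)
```

View pics/s6.png

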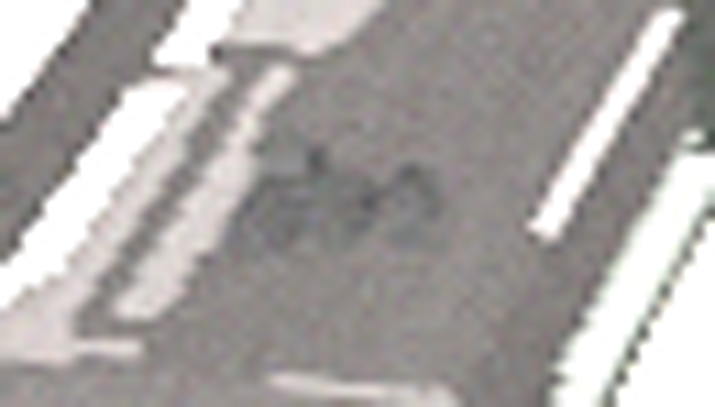

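```bash
python3 -m inch '[{"dx":0,"dy":-2.9,"dz":-8.2,"rx":0,"ry":0,"rz":0,"hand":1},{"dx":0,"dy":-4.4,"dz":-9.5,"rx":0,"ry":0,"rz":0,"hand":1},{"dx":0,"dy":-5.4,"dz":-9,"rx":0,"ry":0,"rz":0,"hand":1},{"dx":0,"dy":-6.3,"dz":-8.4,"rx":0,"ry":0,"rz":0,"hand":1},{"dx":0,"dy":-7.1,"dz":-7.7,"rx":0,"ry":0,"rz":0,"hand":1},{"dx":0,"dy":-7.9,"dz":-6.9,"rx":0,"ry":0,"rz":0,"hand":1},{"dx":0,"dy":-8.6,"dz":-6,"rx":0,"ry":0,"rz":0,"hand":1},{"dx":0,"dy":-9.2,"dz":-5.1,"rx":0,"ry":0,"rz":0,"hand":1},{"dx":0,"dy":-9.6,"dz":-4.1,"rx":0,"ry":0,"rz":0,"hand":1}]'; python3 -m inch '[{"dx":0,"dy":-10,"dz":-3.1,"rx":0,"ry":0,"rz":0,"hand":1},{"dx":0,"dy":-10.3,"dz":-2,"rx":0,"ry":0,"rz":0,"hand":1},{"dx":0,"dy":-10.4,"dz":-0.9,"rx":0,"ry":0,"rz":0,"hand":1},{"dx":0,"dy":-10.5,"dz":0.2,"rx":0,"ry":0,"rz":0,"hand":1},{"dx":0,"dy":-10.4,"dz":1.3,"rx":0,"ry":0,"rz":0,"hand":1},{"dx":0,"dy":-10.2,"dz":2.4,"rx":0,"ry":0,"rz":0,"hand":1},{"dx":0,"dy":-9.9,"dz":3.4,"rx":0,"ry":0,"rz":0,"hand":1}]'
python3 - <<'E'
from h import *
im,d=bot.grab_frame('scene');save('s7',cv2.resize(im[140:290,80:260],None,fx=4,fy=4))
S=cal('scene');P=cloud(S,d)
for x in bot.tip_of('scene','link'): 
    r,c=x['centre']; print(x,P[int(r),int(c)].round(3))
im,d=bot.grab_frame('wrist');save('w7',im)
print(bot.tip_of('wrist','link'))
E
```

```text
clock: 8.55
position: [0.5856, -0.2307, 0.1718]
tool_rot: [3.139, 0.0, 1.569]
force: [4.3, 0.8, 3.1]
grip_width: 0.0066
clock: 9.25
position: [0.5123, -0.2305, 0.1688]
tool_rot: [-3.141, -0.001, 1.569]
force: [0.8, 3.7, 4.1]
grip_width: 0.0067
{'centre': [260.2, 156.4], 'score': 0.59} [ 0.612 -0.225  0.004]
{'centre': [257.3, 160.2], 'score': 0.53} [ 0.596 -0.222  0.001]
{'centre': [259.3, 150.3], 'score': 0.48} [ 0.618 -0.236  0.01 ]
{'centre': [290.0, 243.2], 'score': 0.44} [ 0.69  -0.003  0.011]
{'centre': [251.6, 151.0], 'score': 0.35} [ 0.602 -0.239  0.02 ]
[{'centre': [181.6, 369.9], 'score': 0.62}]
```

View pics/s7.png

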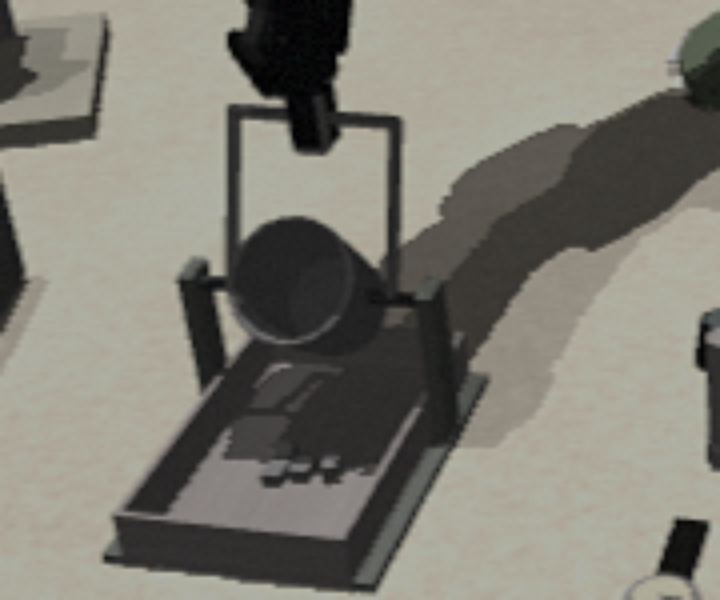

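View pics/w7.png

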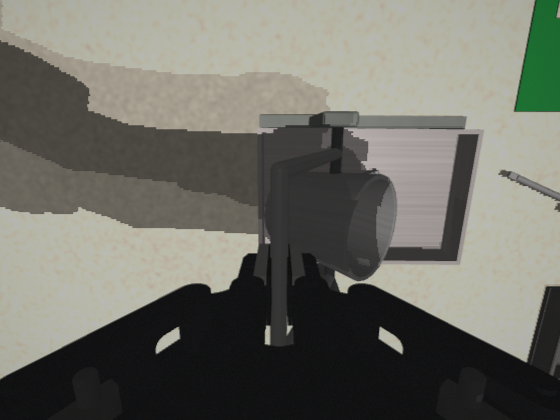

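Run:
```python
from h import *
im,d=bot.grab_frame('scene')
a=im[225:275,125:190].astype(float); a=np.clip(a*2,0,255).astype(np.uint8)
save('s8',cv2.resize(a,None,fx=11,fy=11,interpolation=2))
a=im[190:230,130:185].astype(float); a=np.clip(a*3.5,0,255).astype(np.uint8)
save('s9',cv2.resize(a,None,fx=12,fy=12,interpolation=2))
```

View pics/s8.png

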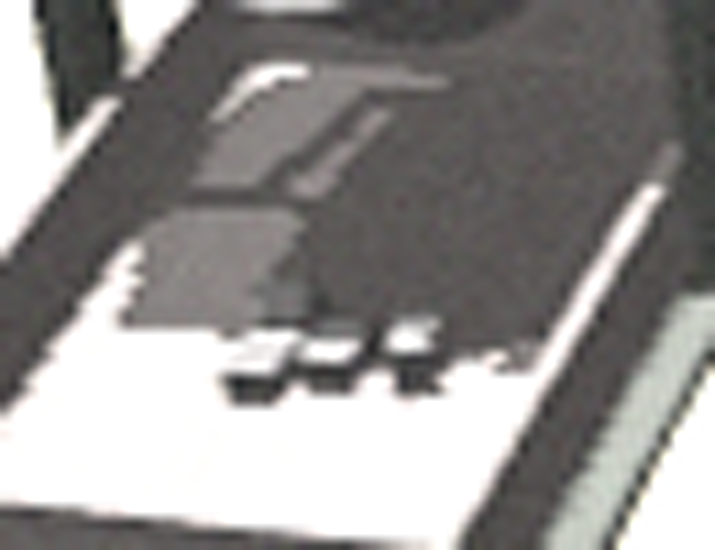

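View pics/s9.png

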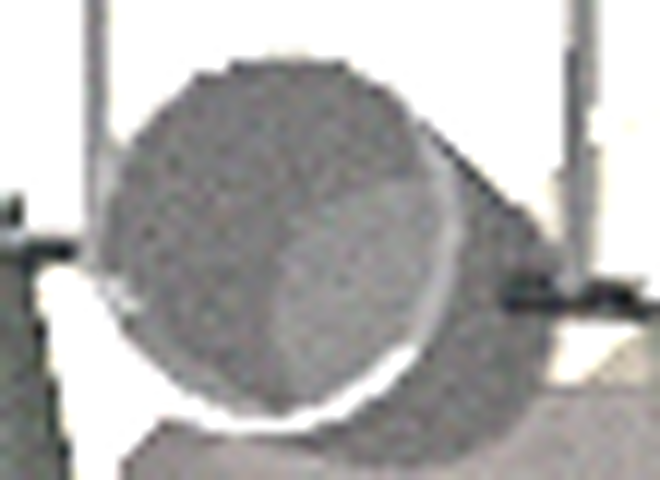

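The crops show three lit links at (255,365), (330,355) and (410,350) and a fourth in shadow at (290,290), all in the tray; the cup interior looks empty. I bring the basket the rest of the way upright.

```bash
python3 -m inch '[{"dx":0,"dy":-9.5,"dz":4.4,"rx":0,"ry":0,"rz":0,"hand":1},{"dx":0,"dy":-9,"dz":5.4,"rx":0,"ry":0,"rz":0,"hand":1},{"dx":0,"dy":-8.4,"dz":6.3,"rx":0,"ry":0,"rz":0,"hand":1},{"dx":0,"dy":-7.7,"dz":7.1,"rx":0,"ry":0,"rz":0,"hand":1},{"dx":0,"dy":-6.9,"dz":7.9,"rx":0,"ry":0,"rz":0,"hand":1},{"dx":0,"dy":-6,"dz":8.6,"rx":0,"ry":0,"rz":0,"hand":1},{"dx":0,"dy":-5.1,"dz":9.2,"rx":0,"ry":0,"rz":0,"hand":1},{"dx":0,"dy":-4.1,"dz":9,"rx":0,"ry":0,"rz":0,"hand":1},{"dx":0,"dy":0,"dz":0,"rx":0,"ry":0,"rz":0,"hand":1},{"dx":0,"dy":0,"dz":0,"rx":0,"ry":0,"rz":0,"hand":1}]'
python3 - <<'E'
from h import *
im,d=bot.grab_frame('side');save('d10',cv2.resize(im[100:240,220:400],None,fx=4,fy=4))
E
```

```text
clock: 10.5
position: [0.4568, -0.2309, 0.1106]
tool_rot: [3.14, -0.0, 1.569]
force: [7.8, 1.7, -5.2]
grip_width: 0.0068
```

View pics/d10.png

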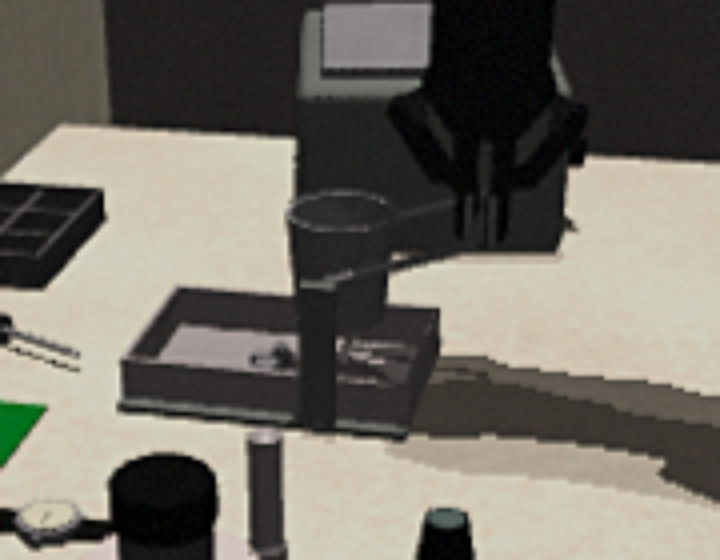

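```bash
python3 -m inch '[{"dx":0,"dy":0,"dz":0,"rx":0,"ry":0,"rz":0,"hand":0.3},{"dx":0,"dy":0,"dz":0,"rx":0,"ry":0,"rz":0,"hand":-0.1},{"dx":0,"dy":0,"dz":0,"rx":0,"ry":0,"rz":0,"hand":-0.1},{"dx":0,"dy":0,"dz":0,"rx":0,"ry":0,"rz":0,"hand":-0.1},{"dx":0,"dy":0,"dz":-10,"rx":0,"ry":0,"rz":0,"hand":-0.1},{"dx":0,"dy":0,"dz":-25,"rx":0,"ry":0,"rz":0,"hand":-0.1},{"dx":0,"dy":0,"dz":-40,"rx":0,"ry":0,"rz":0,"hand":-0.1},{"dx":0,"dy":0,"dz":-40,"rx":0,"ry":0,"rz":0,"hand":-0.3},{"dx":0,"dy":0,"dz":-25,"rx":0,"ry":0,"rz":0,"hand":-1}]'
python3 - <<'E'
from h import *
s=bot.observe();y=s['tool_rot'][2];p=s['position'][:2]
t=np.array([.531,.297]);D=(t-p)*1000;print(D,y,s['position'])
for i in range(15):
    w=D/15; print(round(w@[np.cos(y),np.sin(y)]),round(w@[np.sin(y),-np.cos(y)])); y+=.0373
E
```

```text
clock: 11.45
position: [0.4571, -0.231, 0.2544]
tool_rot: [3.139, 0.001, 1.569]
force: [-0.5, -0.0, 0.3]
grip_width: 0.0681
[ 73.88355028 528.01261239] 1.5690075507858972 [ 0.45711645 -0.23101261  0.25438048]
35 5
35 6
35 7
34 9
34 10
34 11
33 13
33 14
32 15
32 16
31 17
30 19
30 20
29 21
28 22
```

```bash
python3 -m inch '[{"dx":35,"dy":5,"dz":0,"rx":0,"ry":0,"rz":-0.037,"hand":-1},{"dx":35,"dy":6,"dz":0,"rx":0,"ry":0,"rz":-0.037,"hand":-1},{"dx":35,"dy":7,"dz":0,"rx":0,"ry":0,"rz":-0.037,"hand":-1},{"dx":34,"dy":9,"dz":0,"rx":0,"ry":0,"rz":-0.037,"hand":-1},{"dx":34,"dy":10,"dz":0,"rx":0,"ry":0,"rz":-0.037,"hand":-1},{"dx":34,"dy":11,"dz":0,"rx":0,"ry":0,"rz":-0.037,"hand":-1},{"dx":33,"dy":13,"dz":0,"rx":0,"ry":0,"rz":-0.037,"hand":-1},{"dx":33,"dy":14,"dz":0,"rx":0,"ry":0,"rz":-0.037,"hand":-1}]'; python3 -m inch '[{"dx":32,"dy":15,"dz":0,"rx":0,"ry":0,"rz":-0.037,"hand":-1},{"dx":32,"dy":16,"dz":0,"rx":0,"ry":0,"rz":-0.037,"hand":-1},{"dx":31,"dy":17,"dz":0,"rx":0,"ry":0,"rz":-0.037,"hand":-1},{"dx":30,"dy":19,"dz":0,"rx":0,"ry":0,"rz":-0.037,"hand":-1},{"dx":30,"dy":20,"dz":0,"rx":0,"ry":0,"rz":-0.037,"hand":-1},{"dx":29,"dy":21,"dz":0,"rx":0,"ry":0,"rz":-0.037,"hand":-1},{"dx":28,"dy":22,"dz":0,"rx":0,"ry":0,"rz":-0.037,"hand":-1},{"dx":0,"dy":0,"dz":0,"rx":0,"ry":0,"rz":0,"hand":-1},{"dx":0,"dy":0,"dz":0,"rx":0,"ry":0,"rz":0,"hand":-1}]'
python3 - <<'E'
from h import *
s=bot.observe();print(s['qpos'].round(3))
C=cal('wrist');im,d=bot.grab_frame('wrist');save('w11',im);P=cloud(C,d)
for x in bot.tip_of('wrist','cap_square')+bot.tip_of('wrist','cap_round'): print(x, atz(C,*x['centre'],.113).round(4))
q=P.reshape(-1,3)
for nm,c in [('S',(.531,.297)),('R',(.561,.152))]:
    m=(abs(q[:,0]-c[0])<.035)&(abs(q[:,1]-c[1])<.035)&(q[:,2]>.128)&(q[:,2]<.145)
    a=q[m]; print(nm,len(a),a.min(0).round(4),a.max(0).round(4),((a.min(0)+a.max(0))/2).round(4))
print('tcp px',proj(C,s['position']))
E
```

```text
clock: 12.25
position: [0.4964, 0.0517, 0.2517]
tool_rot: [3.141, 0.0, 1.866]
force: [0.7, 0.4, -0.4]
grip_width: 0.0856
clock: 13.15
position: [0.5321, 0.2977, 0.2512]
tool_rot: [-3.141, -0.0, 2.125]
force: [0.7, -1.2, -0.8]
grip_width: 0.0856
[-0.124  0.563 -0.726  1.594  0.4    1.14  -0.389]
{'centre': [197.8, 277.1], 'score': 0.86} [0.5302 0.2984 0.113 ]
{'centre': [144.7, 159.4], 'score': 0.85} [0.4135 0.2844 0.113 ]
{'centre': [40.3, 208.1], 'score': 0.77} [0.4107 0.3828 0.113 ]
{'centre': [216.8, 114.8], 'score': 0.66} [0.4066 0.1999 0.113 ]
{'centre': [328.7, 231.2], 'score': 0.76} [0.564  0.1493 0.113 ]
S 2520 [0.5045 0.2727 0.128 ] [0.5557 0.3245 0.1387] [0.5301 0.2986 0.1334]
R 1318 [0.5337 0.13   0.1281] [0.5821 0.1779 0.1387] [0.5579 0.154  0.1334]
tcp px (np.float64(262.64989630703883), np.float64(278.11071379980456))
```

View pics/w11.png

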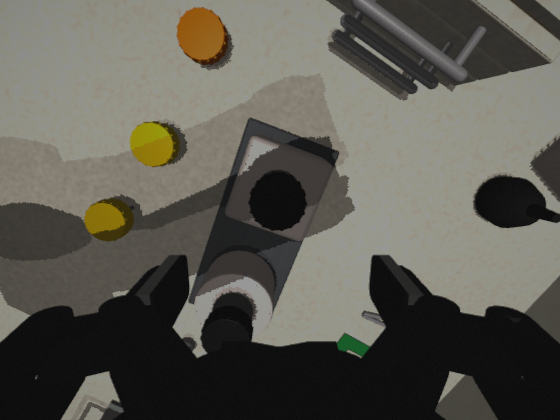

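The wrist picture shows the black cap at (277,200) on the white square tank, and the yellow and orange caps are off to the left. Its measured centre (0.530, 0.2985) sits within 2 mm under the tool. I descend with a yaw shift to centre joint 7, then grip.

```bash
python3 -m inch '[{"dx":1,"dy":-1,"dz":25,"rx":0,"ry":0,"rz":-0.1,"hand":-1},{"dx":0,"dy":0,"dz":35,"rx":0,"ry":0,"rz":-0.1,"hand":-1},{"dx":0,"dy":0,"dz":30,"rx":0,"ry":0,"rz":-0.1,"hand":-1},{"dx":0,"dy":0,"dz":25,"rx":0,"ry":0,"rz":-0.09,"hand":-1},{"dx":0,"dy":0,"dz":20,"rx":0,"ry":0,"rz":0,"hand":-1},{"dx":0,"dy":0,"dz":14,"rx":0,"ry":0,"rz":0,"hand":-1},{"dx":0,"dy":0,"dz":0,"rx":0,"ry":0,"rz":0,"hand":-1}]' 30
python3 - <<'E'
from h import *
s=bot.observe();print(s['qpos'].round(3),s['position'],s['force'])
im,d=bot.grab_frame('side');save('d12',cv2.resize(im[200:370,190:380],None,fx=4,fy=4)[:600])
E
```

```text
clock: 14.0
position: [0.5307, 0.2964, 0.1007]
tool_rot: [-3.14, -0.001, 2.512]
force: [-0.9, 0.0, 0.3]
grip_width: 0.0855
[-0.131  0.755 -0.72   1.722  0.613  0.905 -0.169] [0.53073964 0.29636502 0.10069698] [-0.87942758  0.03964378  0.33787554]
```

View pics/d12.png

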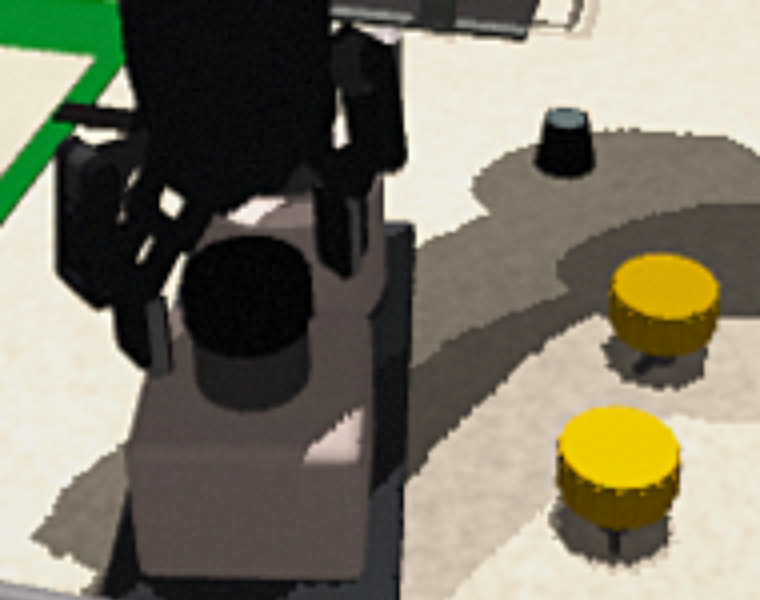

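```bash
python3 -m inch '[{"dx":0,"dy":0,"dz":0,"rx":0,"ry":0,"rz":0,"hand":-0.5},{"dx":0,"dy":0,"dz":0,"rx":0,"ry":0,"rz":0,"hand":0},{"dx":0,"dy":0,"dz":0,"rx":0,"ry":0,"rz":0,"hand":0.6},{"dx":0,"dy":0,"dz":0,"rx":0,"ry":0,"rz":0,"hand":1},{"dx":0,"dy":0,"dz":0,"rx":0,"ry":0,"rz":0,"hand":1},{"dx":0,"dy":0,"dz":0,"rx":0,"ry":0,"rz":0,"hand":1}]' 30
python3 - <<'E'
from h import *
s=bot.observe();print(s['qpos'].round(3),s['position'],s['force'],s['moment'],s['tool_rot'])
E
python3 -m inch '[{"dx":0,"dy":0,"dz":0,"rx":0,"ry":0,"rz":-0.07,"hand":1},{"dx":0,"dy":0,"dz":0,"rx":0,"ry":0,"rz":-0.07,"hand":1},{"dx":0,"dy":0,"dz":0,"rx":0,"ry":0,"rz":-0.07,"hand":1},{"dx":0,"dy":0,"dz":0,"rx":0,"ry":0,"rz":0,"hand":1}]' 30
python3 - <<'E'
from h import *
s=bot.observe();print(s['qpos'].round(3),s['position'],s['force'],s['moment'],s['tool_rot'],s['joint_efforts'][6])
E
```

```text
clock: 14.65
position: [0.5315, 0.2977, 0.103]
tool_rot: [3.14, 0.001, 2.514]
force: [-1.2, -1.9, 7.0]
grip_width: 0.0495
[-0.132  0.753 -0.722  1.72   0.612  0.906 -0.168] [0.53149802 0.29774947 0.10299743] [-1.21304856 -1.88808488  6.97425542] [-0.30233215  0.26284704  0.00798592] [3.14046388e+00 8.60594572e-04 2.51359126e+00]
clock: 15.05
position: [0.5318, 0.2977, 0.103]
tool_rot: [3.14, 0.001, 2.726]
force: [1.3, -0.9, 7.4]
grip_width: 0.0492
[-0.102  0.769 -0.771  1.718  0.651  0.927  0.015] [0.53183236 0.29769689 0.10300163] [ 1.29773509 -0.89580466  7.38673655] [-0.30233837 -0.09865031 -0.0566865 ] [3.14026602e+00 1.20410659e-03 2.72578440e+00] 1.7162496596574783
```

```bash
python3 -m inch '[{"dx":0,"dy":0,"dz":0,"rx":0,"ry":0,"rz":-0.07,"hand":1},{"dx":0,"dy":0,"dz":0,"rx":0,"ry":0,"rz":-0.07,"hand":1}]' 30
python3 - <<'E'
from h import *
s=bot.observe();print(s['qpos'].round(3),s['position'],s['force'],s['moment'],s['tool_rot'],s['joint_efforts'].round(2))
E
python3 -m inch '[{"dx":0,"dy":0,"dz":0,"rx":0,"ry":0,"rz":-0.07,"hand":1},{"dx":0,"dy":0,"dz":0,"rx":0,"ry":0,"rz":0,"hand":1}]' 30
python3 - <<'E'
from h import *
s=bot.observe();print(s['qpos'].round(3),s['position'],s['force'],s['moment'],s['tool_rot'],s['joint_efforts'].round(2))
E
```

```text
clock: 15.25
position: [0.5318, 0.2978, 0.1029]
tool_rot: [3.14, 0.001, 2.865]
force: [4.3, 1.2, 1.9]
grip_width: 0.049
[-0.085  0.78  -0.802  1.717  0.676  0.941  0.136] [0.53180741 0.29779829 0.10294887] [4.32672612 1.24589583 1.93392192] [ 0.22597601 -0.65091582 -1.14063765] [3.14034174e+00 1.33830142e-03 2.86506102e+00] [ -0.88 -97.03 -17.84 -24.59  -0.42   0.25  -1.21]
clock: 15.45
position: [0.5319, 0.2978, 0.1028]
tool_rot: [3.14, 0.001, 2.934]
force: [2.7, 0.2, 6.6]
grip_width: 0.0493
[-0.076  0.786 -0.817  1.717  0.688  0.948  0.196] [0.53194368 0.29783518 0.10281402] [2.74056757 0.20912877 6.60484207] [ 0.08970574 -0.5768386  -0.60369834] [3.14008795e+00 1.27924319e-03 2.93397907e+00] [ -0.64 -93.28 -19.59 -23.78   0.19   0.63   2.57]
```

Turning yaw-positive hit a hard stop: the moment reached -0.6 to -1.1 N m. The other direction must loosen it, so I turn back.

```bash
python3 -m inch '[{"dx":0,"dy":0,"dz":0,"rx":0,"ry":0,"rz":0.12,"hand":1},{"dx":0,"dy":0,"dz":0,"rx":0,"ry":0,"rz":0.12,"hand":1},{"dx":0,"dy":0,"dz":0,"rx":0,"ry":0,"rz":0.12,"hand":1},{"dx":0,"dy":0,"dz":0,"rx":0,"ry":0,"rz":0.12,"hand":1},{"dx":0,"dy":0,"dz":-0.3,"rx":0,"ry":0,"rz":0.12,"hand":1},{"dx":0,"dy":0,"dz":0,"rx":0,"ry":0,"rz":0,"hand":1}]' 30
python3 - <<'E'
from h import *
s=bot.observe();print(s['qpos'].round(3),s['position'],s['force'],s['moment'],s['tool_rot'],s['joint_efforts'].round(2))
E
python3 -m inch '[{"dx":0,"dy":0,"dz":-0.2,"rx":0,"ry":0,"rz":0.12,"hand":1},{"dx":0,"dy":0,"dz":-0.2,"rx":0,"ry":0,"rz":0.12,"hand":1},{"dx":0,"dy":0,"dz":-0.2,"rx":0,"ry":0,"rz":0.12,"hand":1},{"dx":0,"dy":0,"dz":-0.2,"rx":0,"ry":0,"rz":0.12,"hand":1},{"dx":0,"dy":0,"dz":-0.2,"rx":0,"ry":0,"rz":0.12,"hand":1},{"dx":0,"dy":0,"dz":-0.2,"rx":0,"ry":0,"rz":0.12,"hand":1}]' 30
python3 - <<'E'
from h import *
s=bot.observe();print(s['qpos'].round(3),s['position'],s['force'],s['moment'],s['tool_rot'],s['joint_efforts'].round(2))
E
```

```text
clock: 16.05
position: [0.5316, 0.2978, 0.1033]
tool_rot: [3.14, 0.001, 2.327]
force: [-0.2, -0.5, 6.9]
grip_width: 0.0491
[-0.157  0.739 -0.68   1.722  0.578  0.889 -0.329] [0.53158103 0.29776338 0.10332567] [-0.21284938 -0.45947244  6.8852564 ] [-0.22598552 -0.09412017  0.03852647] [3.14016185e+00 1.09589309e-03 2.32726564e+00] [ -1.18 -94.51 -13.62 -26.18  -0.74  -0.31  -2.84]
clock: 16.65
position: [0.5315, 0.298, 0.1044]
tool_rot: [3.14, -0.001, 1.607]
force: [0.2, 0.2, 3.9]
grip_width: 0.049
[-0.266  0.696 -0.508  1.727  0.436  0.832 -0.937] [0.53148737 0.2979673  0.10438223] [0.23534812 0.15610979 3.89899827] [ 0.05420304 -0.00098323  0.00116565] [ 3.14014338e+00 -8.44240638e-04  1.60710742e+00] [  2.7  -94.59 -11.65 -27.97   0.82   0.28   3.28]
```

```bash
python3 -m inch '[{"dx":0,"dy":0,"dz":-0.2,"rx":0,"ry":0,"rz":0.12,"hand":1},{"dx":0,"dy":0,"dz":-0.2,"rx":0,"ry":0,"rz":0.12,"hand":1},{"dx":0,"dy":0,"dz":-0.2,"rx":0,"ry":0,"rz":0.12,"hand":1},{"dx":0,"dy":0,"dz":0,"rx":0,"ry":0,"rz":0,"hand":1}]' 30
python3 - <<'E'
from h import *
s=bot.observe();print(s['qpos'].round(3),s['position'],s['force'],s['moment'],s['tool_rot'],s['joint_efforts'].round(2))
E
python3 -m inch '[{"dx":0,"dy":0,"dz":-0.2,"rx":0,"ry":0,"rz":0.12,"hand":1},{"dx":0,"dy":0,"dz":0,"rx":0,"ry":0,"rz":0.12,"hand":1},{"dx":0,"dy":0,"dz":0,"rx":0,"ry":0,"rz":0.12,"hand":1},{"dx":0,"dy":0,"dz":0,"rx":0,"ry":0,"rz":0.06,"hand":1},{"dx":0,"dy":0,"dz":0,"rx":0,"ry":0,"rz":0,"hand":1}]' 30
python3 - <<'E'
from h import *
s=bot.observe();print(s['qpos'].round(3),s['position'],s['force'],s['moment'],s['tool_rot'],s['joint_efforts'].round(2))
E
```

```text
clock: 17.05
position: [0.531, 0.2978, 0.1045]
tool_rot: [3.141, -0.0, 1.25]
force: [-0.7, -1.0, 0.9]
grip_width: 0.0493
[-0.325  0.679 -0.418  1.731  0.361  0.808 -1.233] [0.53104316 0.29778971 0.10446004] [-0.67228015 -0.95162268  0.92152975] [-0.00529974  0.05443673 -0.01125548] [ 3.14098688e+00 -2.24737383e-04  1.25044608e+00] [ -0.63 -98.47  -6.43 -29.58  -0.66  -0.24  -3.09]
clock: 17.55
position: [0.531, 0.2977, 0.1044]
tool_rot: [3.141, -0.0, 0.835]
force: [-0.7, 0.0, 1.4]
grip_width: 0.0494
[-0.395  0.665 -0.313  1.734  0.272  0.785 -1.575] [0.53103366 0.29767744 0.10442435] [-0.708195    0.02904778  1.38379986] [-0.00756829 -0.07973099 -0.020838  ] [ 3.14141116e+00 -1.39754080e-04  8.35444202e-01] [ -0.63 -97.2   -4.   -29.17  -0.42  -0.11  -1.71]
```

Turned 120° from the stop, freely. Next is a gentle lift, watching the force.

```bash
python3 -m inch '[{"dx":0,"dy":0,"dz":-3,"rx":0,"ry":0,"rz":0,"hand":1},{"dx":0,"dy":0,"dz":-3,"rx":0,"ry":0,"rz":0,"hand":1},{"dx":0,"dy":0,"dz":-1,"rx":0,"ry":0,"rz":0,"hand":1}]' 30
python3 - <<'E'
from h import *
s=bot.observe();print(s['position'],s['force'])
im,d=bot.grab_frame('side');save('d13',cv2.resize(im[200:370,190:380],None,fx=4,fy=4)[:600])
E
```

```text
clock: 17.85
position: [0.5312, 0.2976, 0.1117]
tool_rot: [3.142, -0.0, 0.835]
force: [0.1, -0.3, -1.5]
grip_width: 0.0491
[0.5312388  0.29755442 0.11166375] [ 0.05677718 -0.25896098 -1.48008245]
```

View pics/d13.png

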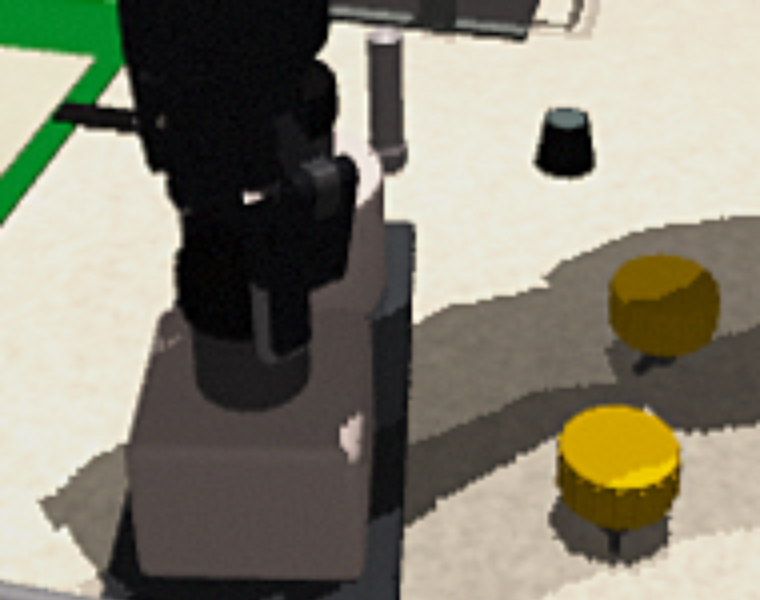

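```bash
python3 -m inch '[{"dx":0,"dy":0,"dz":-5,"rx":0,"ry":0,"rz":0,"hand":1},{"dx":0,"dy":0,"dz":-8,"rx":0,"ry":0,"rz":0,"hand":1},{"dx":0,"dy":0,"dz":-10,"rx":0,"ry":0,"rz":0,"hand":1},{"dx":0,"dy":0,"dz":-12,"rx":0,"ry":0,"rz":0,"hand":1},{"dx":0,"dy":0,"dz":-11,"rx":0,"ry":0,"rz":0,"hand":1},{"dx":0,"dy":0,"dz":-8,"rx":0,"ry":0,"rz":0,"hand":1},{"dx":0,"dy":0,"dz":0,"rx":0,"ry":0,"rz":0,"hand":1},{"dx":0,"dy":0,"dz":0,"rx":0,"ry":0,"rz":0,"hand":1},{"dx":0,"dy":0,"dz":0,"rx":0,"ry":0,"rz":0,"hand":1}]' 30
python3 - <<'E'
from h import *
s=bot.observe();print(s['position'],s['force'],s['qd'].round(3))
im,d=bot.grab_frame('side');save('d14',im)
im,d=bot.grab_frame('scene');save('s14',im)
S=cal('scene');P=cloud(S,d)
for t in ['link','cap_round','cap_square','bar','watch','holder']:
  for x in bot.tip_of('scene',t): 
    r,c=x['centre']; print(t,x,P[int(r),int(c)].round(3))
save('s15',cv2.resize(im[165:290,100:240],None,fx=5,fy=5,interpolation=2)[:600])
E
```

```text
clock: 18.8
position: [0.5309, 0.2974, 0.1648]
tool_rot: [-3.141, 0.001, 0.834]
force: [-0.2, -0.2, -0.8]
grip_width: 0.0493
[0.53086521 0.29741316 0.16475081] [-0.15670924 -0.20287493 -0.76056913] [ 0.001  0.003 -0.002 -0.001 -0.     0.001  0.   ]
link {'centre': [260.6, 147.6], 'score': 0.62} [ 0.618 -0.243  0.006]
link {'centre': [256.8, 160.5], 'score': 0.45} [ 0.594 -0.223  0.002]
link {'centre': [260.5, 154.9], 'score': 0.4} [ 0.613 -0.229  0.004]
cap_round {'centre': [221.4, 327.1], 'score': 0.75} [0.587 0.157 0.13 ]
cap_square {'centre': [196.2, 400.1], 'score': 0.72} [0.556 0.299 0.185]
cap_square {'centre': [216.9, 327.3], 'score': 0.61} [0.576 0.156 0.136]
cap_square {'centre': [219.5, 372.5], 'score': 0.54} [0.409 0.258 0.032]
cap_square {'centre': [222.0, 394.7], 'score': 0.3} [0.511 0.3   0.093]
bar {'centre': [179.1, 172.9], 'score': 0.84} [ 0.461 -0.224  0.133]
watch {'centre': [293.3, 243.5], 'score': 0.67} [ 0.697 -0.002  0.009]
watch {'centre': [254.8, 388.8], 'score': 0.5} [0.583 0.289 0.057]
holder {'centre': [256.2, 260.9], 'score': 0.57} [0.561 0.006 0.003]
holder {'centre': [196.1, 400.0], 'score': 0.34} [0.556 0.299 0.185]
```

View pics/d14.png

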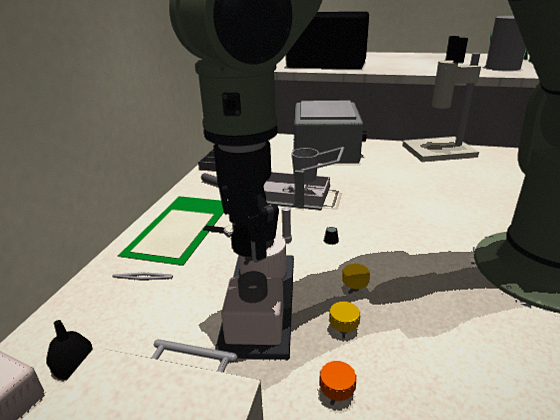

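View pics/s14.png

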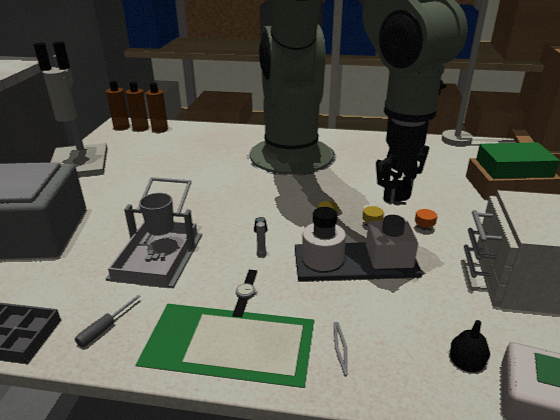

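View pics/s15.png

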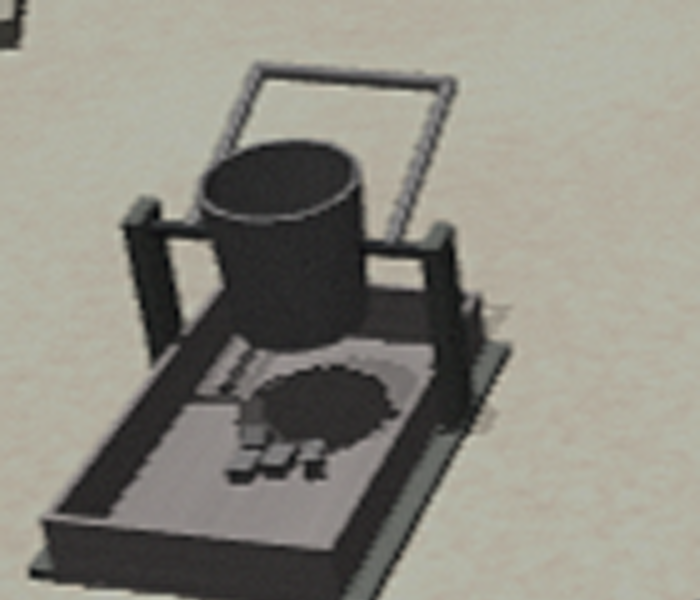

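All four links lie in the tray at (240,465), (275,455), (313,458) and (253,432) in the crop, and the basket is upright. The cap is held above the open neck, and the bystanders and round cap are in place.

```bash
python3 -c "
from workcell import bot
print(bot.job_done())"
```

```text
the job is handed in; nothing more can be done
None
```

The job is done and handed in at about 19 s of the 61 s allowed; no verdict was reported.

- **Basket:** I swung it by its bail to about 2.5 rad, and the links dropped out. Then I swung it back, and the last picture shows it upright as at the start.
- **Links:** The last picture shows all four in the tray. The network reported only three of them in that frame; I counted the fourth in the crop by eye.
- **Square tank's cap:** Counter-clockwise seen from above, it hit a hard stop at 0.6 to 1.1 N m. Clockwise, it turned freely and came out after I had turned about 120° from that stop, so the thread is left-handed. It is held level at about 30 N grip, roughly 60 mm above its neck and within 2 mm sideways.
- **Force limits:** Readings between moves were at most about 12 N, with nothing near the limits.
- **Surroundings:** The round tank's cap, watch and hand tool showed up where they were, to within the camera error of a few mm. I checked the loupe only by eye in the side view, and it looked unmoved.

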